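# Open the push-and-turn cap of the cleaner jug

### The job

I want to top up the cleaner in the white jug: lift the clear dosing cup off its red safety cap and stand it gently, mouth down as it is, on a free spot of the counter. Then press the red cap down, keep it pressed while you twist it anticlockwise until it is free, lift it off, and finish still holding it in the gripper, level and still, straight above the jug's open mouth and about ten centimetres over it, so that it drips back into the jug. Keep the jug standing where it is, not lifted or tipped, and leave the other things on the counter alone.

Things in the scene. Friction and masses are not known exactly. Their poses are not given: they have to be found in the camera images.
- jug: White plastic cleaner jug, full, about 1.3 kg, loose on the counter, which holds it by friction. Origin: underside, on the neck axis; z up. Body 125 x 85 mm (x -86 to +39, y +-43 mm), upright to 85 mm, then sloping in to the neck at 165 mm. Handle on the -x side, its highest part 158 mm up. Neck 36 mm in diameter, rim at 196 mm, with three hooked lugs that lock the cap.
- jug_mouth (a point): Centre of the jug's mouth: on the neck axis, level with the rim, 196 mm above the jug's underside; axes as the jug's.
- dosing_cup: Clear pale-blue plastic dosing cup with three thin blue rings, 25 g, upside down over the red cap at the start, resting loosely on its top. Origin: centre of its open rim, which faces down; z up through its closed end. Rim 61 mm in outer diameter, tapering to 57 mm at the closed end, 38 mm high; its rim hangs about 171 mm above the jug's underside. Gripped across at any yaw; lifts straight off.
- cap: Red round ribbed push-and-turn cap, 50 mm in diameter, 28 mm high, 50 g. A loose part, locked on the jug's neck at the start, its axes then parallel to the jug's. Origin: centre of its open lower edge, 179 mm above the jug's underside while locked; z up through its closed top. Gripped across at any yaw; under its edge is only the slim neck, the shoulder and handle stay below 167 mm.
- cap_top (a point): Centre of the cap's top, 28 mm above its origin; white turn arrows. A spring inside holds the cap up in its lock: it starts down at about 5 N, clears the lock 3 mm down (11 N), bottoms at 5 mm (15 N). Held down, it turns anticlockwise from above (positive yaw): unlocked from 33 degrees, next stop at 88; turned 40 to 80, best 60, it lifts off freely. Unpressed, or clockwise, it is blocked.
- soap: Bystander: teal hand-soap bottle, 72 mm in diameter, 180 mm high with its white pump; the pump's spout points to its -x. Origin: centre of its underside.
- canister: Bystander: purple round canister with a grey lid, 94 mm in diameter, 136 mm high. Origin: centre of its underside.
- mug: Bystander: blue mug, 82 mm in diameter, 92 mm high, handle to its +y. Origin: centre of its underside.
- sponge_dish: Bystander: white dish 125 x 85 mm with a yellow and green sponge, 44 mm high in all. Origin: centre of its underside.
Things that resemble listed ones, but are neither listed nor needed, are in the scene too. Of the things like the dosing_cup, leave any that is orange; of the rest the larger one is meant.

How it is judged:
By the outcome, as a careful person would: the job done as asked, in the order asked, and still so for the second after the job is handed in, while the arm keeps its last pose, push and grip.
It also fails if it takes over 50 s, if anything falls off the work surface, if the arm or the gripper's body presses on something with over 40 N, if the wrist force passes 120 N, or if a joint passes its speed limit or range.

### The arm

A 7-joint arm with a two-finger parallel gripper is mounted at the origin on the work surface. World frame = base frame: x ahead of the robot, y to its left, z up, the work surface at z = 0. Lengths are in m, angles in rad, forces in N, time in s.
With the tool pointing down it reaches from about 0.425 to 0.875 m from the base axis. Payload 8.4 kg.
Tool frame: the origin (TCP) lies where the fingers leave the gripper's body, on its centre line; the fingertips stand 73 mm ahead of it and the grasp point (between the pads) lies 54 mm ahead of it; z points along the fingers, y is the line along which they close (so a half turn about z gives the same grasp; the last joint's range is limited). The gripper opens to 85 mm and grips with 20 to 120 N. Pads are 22 mm wide; open, the fingers measure 114 mm over their backs; the gripper's body (76 mm by 85 mm) begins 54 mm behind the grasp point. The pads swing forward as they close: fully open they stand 13 mm farther back than shut.
Start: joints at [-1.336, 0.333, 0.04, 1.465, -0.013, 1.343, -0.059], TCP at [0.213, 0.614, 0.304] pointing down, gripper open.
Joint ranges: [-2.58, 2.58], [-0.38, 2.09], [-1.3, 1.39], [0.25, 2.4], [-1.5, 4.64], [0.08, 2.09], [-2.65, 2.65]. Speed limits (rad/s): [2.22, 2.22, 2.79, 2.79, 3.14, 3.14, 3.14].

### API

Orientations are given as a rotation vector (axis times angle).
In Python, from bench import bot gives the robot as it stands.
- The arm moves only by the tool play_rows, never from a script. Its argument "motion" is a list of rows, each a list of 7 numbers: the shift along the world's x, y, z in cm, then the turn, a rotation vector about the world's x, y, z in degrees, then the finger opening in cm, from 0 to 8.54. In form: [[x, y, z, wx, wy, wz, hand], ...]. A call has 1 to 10 rows; each row is the pose to reach, as a shift and turn from the pose commanded when the call began; what a row does not reach only later rows make up. A row lasts 1/10 s, in which the tool goes at most 50 mm and 8.59 degrees, less where a joint would pass 70% of its speed; a pose out of reach is approached as far as the arm can. A call with a gripper value outside its range is refused whole. The fingers move at their own pace and stop on an object; "grip_force" is the grip in N (left out, the last holds). Time passes only in rows, so rows that repeat a pose let the fingers close. It gives the time, the measured TCP pose, the force, the opening and the grip force at its end, in the units of the state.
- bot.sense(): the state, without advancing time (a new reading comes with each control period).
- bot.grab_frame(name): name is "scene" or "top" or "wrist"; returns the picture (384x512x3 uint8, blue, green, red); there is no depth.
- bot.get_calibration(name): a dict with "K" (3x3 intrinsics, pixels), "rvec" (rotation vector, rad) and "tvec" (3), from world to camera coordinates, as OpenCV has them. Camera axes: x right, y down, z forward; pixel columns grow to the right and rows downward; lengths in m; the calibration is good to about 2 mm. A picture is of the moment at which its call begins: read the wrist's pose just before it. get_calibration takes no time and is no camera call; for the wrist camera it gives the pose at the moment of the call.
- bot.hand_in(): hands the job in; it is judged then, once.
The state is a dict: "time": time; "joint_pos": joint angles; "qd": joint speeds; "effort": joint torques, N m; "tcp_pos": TCP position; "tcp_rot": TCP orientation; "contact_force": force on the tool from outside, world axes, zero at the start; "wrist_torque": the same for the moment, N m; "grip_width": finger opening in m; "gripper_force": force on a finger pad.
Only numpy, scipy, OpenCV 4.12 (cv2) and the standard library are available. Lean on these libraries where they do the work, as an engineer would, in place of code of your own. Each camera call takes 0.05 s, during which the arm holds its last target. There are 200 camera calls.

## Working session

There is one attempt and no reset: what is moved stays moved. The work goes in short steps, Python scripts to look and compute and a tool call to move; the robot and the scene stay as the last step left them, time stands still between calls to the robot, and variables do not carry over. Pictures are saved under pics/ and viewed, at most 10 in all, crops included, and the job is handed in when it is done.

Besides the shell and the picture viewer there is one more tool, called after "Call:" as name(argument=value, ...) on one line, values as JSON. play_rows: Moves the arm, as the interface text tells. Its arguments: {"type":"object","properties":{"motion":{"type":"array","items":{"type":"array","items":{"type":"number"}}},"grip_force":{"type":"number"}},"required":["motion"]}

```bash
mkdir -p pics; ls
cat > h.py <<'E'
import numpy as np, cv2
from bench import bot
def cal(n):
    c=bot.get_calibration(n); R=cv2.Rodrigues(np.array(c["rvec"],float))[0]
    return np.array(c["K"],float),R,np.array(c["tvec"],float).ravel()
def ray(c,px):
    K,R,t=c; d=R.T@np.linalg.inv(K)@np.array([px[0],px[1],1.]); return -R.T@t,d/np.linalg.norm(d)
def onz(c,px,z):
    o,d=ray(c,px); return o+d*(z-o[2])/d[2]
def tri(*cp):
    A=np.zeros((3,3));b=np.zeros(3)
    for c,p in cp:
        o,d=ray(c,p);M=np.eye(3)-np.outer(d,d);A+=M;b+=M@o
    x=np.linalg.solve(A,b); return x,[np.linalg.norm((np.eye(3)-np.outer(d,d))@(x-o)) for o,d in [ray(c,p) for c,p in cp]]
def proj(c,X):
    K,R,t=c; p=K@(R@np.array(X)+t); return p[:2]/p[2]
E
python3 - <<'E'
from h import *
fs=[bot.grab_frame(n) for n in ("scene","top")]
for n,f in zip(("scene","top"),fs): cv2.imwrite(f"pics/{n}0.png",f)
cv2.imwrite("pics/a.png",cv2.resize(np.vstack(fs),None,fx=.78,fy=.78))
s=bot.sense();print(s)
for n in ("scene","top","wrist"):
    K,R,t=cal(n);print(n,K[0,0],-R.T@t,R[2])
E
```

```text
pics
{'time': 0.1, 'joint_pos': array([-1.33620301,  0.33388408,  0.03986513,  1.46618512, -0.01340503,
        1.34328881, -0.05850345]), 'qd': array([ 0.00031111, -0.00251055,  0.00049225, -0.00154605,  0.00093751,
       -0.00114973, -0.00029959]), 'effort': array([ 3.94050032e-03, -6.60015321e+01,  1.37017194e+00, -4.06482160e+01,
        1.71785953e-02,  8.95056553e-03, -6.52889003e-05]), 'tcp_pos': array([0.21287074, 0.61383454, 0.30308055]), 'tcp_rot': array([-5.21883872e-01, -3.09778245e+00,  2.34247199e-03]), 'contact_force': array([-0.34303527,  0.10749711, -0.06184566]), 'wrist_torque': array([-0.05704686,  0.02480221, -0.01718319]), 'gripper_force': 0.0, 'grip_width': 0.08561920249228035}
scene 499.70313292412305 [1.20142534 0.16702156 1.25185567] [-0.50124218 -0.09077329 -0.86053268]
top 379.1156782135094 [0.3521635  0.05651836 1.30284814] [ 0.18304337  0.01686458 -0.98296018]
wrist 337.358881341714 [0.14139098 0.63810266 0.37286622] [ 0.27346958 -0.097226   -0.95695428]
```

View pics/scene0.png

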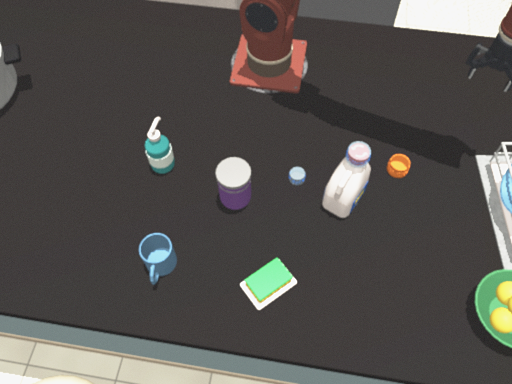

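View pics/top0.png

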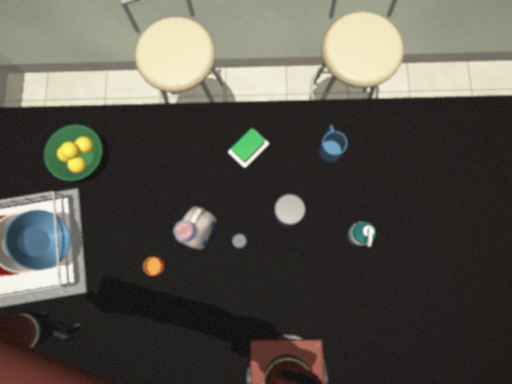

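Candidates for the dosing cup: the pale-blue cup over the red cap on the jug (scene 359,153; top 184,230), a small blue cup on the counter (scene 297,176; top 239,241), and an orange cup (scene 399,166; top 153,266). By the description I choose the one on the jug. The bystanders are soap, canister, mug and sponge dish. Next comes a close crop to check that choice.

Run:
```python
from h import *
a=cv2.imread("pics/scene0.png")[130:225,280:420];b=cv2.imread("pics/top0.png")[195:285,130:270]
cv2.imwrite("pics/crop1.png",cv2.resize(np.vstack([a,b]),None,fx=3.2,fy=3.2,interpolation=cv2.INTER_CUBIC))
S,T=cal("scene"),cal("top")
print(tri((S,(359,151)),(T,(184,229))))
for n,s,t in [("small",(297,176),(239,241)),("or",(399,166),(153,266)),("can",(234,173),(290,209)),("sponge",(269,281),(249,147)),("soap",(158,150),(362,233)),("mug",(157,248),(334,144))]: print(n,tri((S,s),(T,t)))
```

```text
(array([0.46104301, 0.29623416, 0.20871349]), [np.float64(0.0010017161464950235), np.float64(0.001001716146495006)])
small (array([0.43661396, 0.1498455 , 0.01080032]), [np.float64(0.0002601150408032174), np.float64(0.00026011504080327)])
or (array([0.35792552, 0.43981645, 0.01478118]), [np.float64(0.00018136163205066043), np.float64(0.00018136163205085173)])
can (array([ 0.52547263, -0.01666596,  0.12686818]), [np.float64(0.002116317151010843), np.float64(0.002116317151010863)])
sponge (array([0.76618197, 0.11467157, 0.01624019]), [np.float64(0.0026669452395961172), np.float64(0.002666945239596155)])
soap (array([ 0.45114618, -0.25190364,  0.07274626]), [np.float64(0.00040986876218090934), np.float64(0.00040986876218080857)])
mug (array([ 0.74877408, -0.17410149,  0.08245716]), [np.float64(0.0013611410113946692), np.float64(0.0013611410113946827)])
```

View pics/crop1.png

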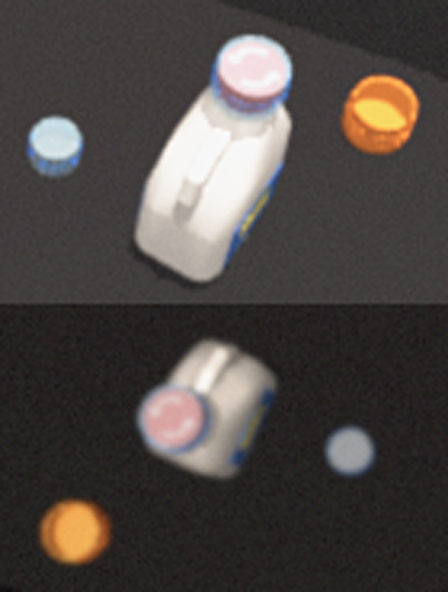

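The crop confirms the choice: the large clear cup over the red cap, with its top at about z = 0.209 (expected 0.209). The small blue cup is at the counter on the right and the orange one is open-mouth up. I'll move above the jug.

Call:
play_rows(motion=[[1,-1.5,1,0,0,0,8.5],[3,-4,3,0,0,0,8.5],[6,-7.5,5,0,0,0,8.5],[9,-11.5,6,0,0,0,8.5],[12,-15.5,6,0,0,0,8.5],[15,-19.5,6,0,0,0,8.5],[18,-23.5,6,0,0,0,8.5],[21,-27,6,0,0,0,8.5],[23.5,-30,6,0,0,0,8.5],[24.8,-31.8,6,0,0,0,8.5]])

```text
time: 1.1
tcp_pos: [0.4633, 0.2914, 0.3646]
tcp_rot: [0.53, 3.096, -0.0]
contact_force: [0.7, 1.2, -0.3]
grip_width: 0.0852
gripper_force: 0.0
```

Call:
play_rows(motion=[[0,0,0,0,0,0,8.5],[0,0,0,0,0,0,8.5]])

```text
time: 1.3
tcp_pos: [0.461, 0.2953, 0.3642]
tcp_rot: [-0.524, -3.097, -0.001]
contact_force: [0.0, 0.3, 0.4]
grip_width: 0.0851
gripper_force: 0.0
```

Run:
```python
from h import *
W=cal("wrist");f=bot.grab_frame("wrist");cv2.imwrite("pics/w1.png",f)
s=bot.sense();print(s["time"],s["tcp_pos"],s["tcp_rot"],s["joint_pos"])
np.savez("w1.npz",K=W[0],R=W[1],t=W[2])
print(proj(W,(.461,.296,.209)))
```

```text
1.35 [0.46042674 0.29634702 0.36406671] [-5.21284084e-01 -3.09756530e+00 -6.71930530e-04] [-0.92403211  0.09377653  0.29419285  1.63690933 -0.02813202  1.41499667
  0.6106521 ]
[257.43561976 203.04847699]
```

View pics/w1.png

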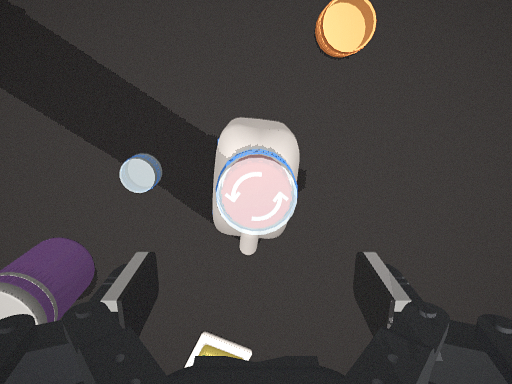

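The wrist view shows the cup's closed end and the arrows around (257,194), between the open fingers, with the jug body around (257,180). I'll fit the disc from this view and triangulate with the fixed cameras.

Run:
```python
from h import *
d=np.load("w1.npz");W=(d["K"],d["R"],d["t"]);C={"w1":W,"scene0":cal("scene"),"top0":cal("top")}
P={}
for n in C:
    f=cv2.imread(f"pics/{n}.png").astype(int);b,g,r=f[...,0],f[...,1],f[...,2]
    m=((r-g>12)&(b-g>0)&(r>120)).astype(np.uint8)
    m=cv2.morphologyEx(m,cv2.MORPH_CLOSE,cv2.getStructuringElement(2,(25,25) if n=="w1" else (9,9)))
    cs=max(cv2.findContours(m,0,1)[0],key=cv2.contourArea)
    e=cv2.fitEllipse(cv2.convexHull(cs));P[n]=e[0];print(n,e,cv2.boundingRect(cs))
print(tri(*[(C[n],P[n]) for n in C]))
for a,b in (("w1","scene0"),("w1","top0"),("scene0","top0")):print(a,b,tri((C[a],P[a]),(C[b],P[b])))
print(onz(W,P["w1"],.207), 2*.025*337/np.linalg.norm(-W[1].T@W[2]-[.461,.296,.207]))
```

```text
w1 ((256.16064453125, 191.5510711669922), (70.1344223022461, 73.53630828857422), 178.10166931152344) (221, 155, 71, 74)
scene0 ((358.01055908203125, 153.6798553466797), (20.78279685974121, 21.428739547729492), 14.0612211227417) (348, 143, 21, 22)
top0 ((184.01722717285156, 230.15115356445312), (18.022327423095703, 18.68453025817871), 70.39073181152344) (175, 222, 19, 18)
(array([0.45829633, 0.29732123, 0.19330744]), [np.float64(0.001445933363920587), np.float64(0.00021864591068454397), np.float64(0.0014670168001003586)])
w1 scene0 (array([0.45757905, 0.29680871, 0.19216595]), [np.float64(0.000518350302943221), np.float64(0.0005183503029433201)])
w1 top0 (array([0.4578725 , 0.29727411, 0.19525734]), [np.float64(0.0014107221561176218), np.float64(0.0014107221561175942)])
scene0 top0 (array([0.45921862, 0.29760003, 0.19453692]), [np.float64(0.000580772315343645), np.float64(0.0005807723153438177)])
[0.45330351 0.29773023 0.207     ] 70.45470489542453
```

```bash
cat > arr.py <<'E'
from h import *
def arrows(f,c,r=34):
    f=f.astype(int);m=((f.min(2)>235)).astype(np.uint8)
    y,x=np.mgrid[:f.shape[0],:f.shape[1]];m[(x-c[0])**2+(y-c[1])**2>r*r]=0
    n,l,st,ce=cv2.connectedComponentsWithStats(m)
    k=[i for i in range(1,n) if st[i,4]>60];print(st[k].tolist(),ce[k].round(1).tolist())
    p=np.argwhere(np.isin(l,k))[:,::-1].astype(np.float32)
    return cv2.minEnclosingCircle(p),p.mean(0)
E
python3 - <<'E'
from arr import *
d=np.load("w1.npz");W=(d["K"],d["R"],d["t"])
f=cv2.imread("pics/w1.png");a=arrows(f,(257,195));print(a)
for p in (a[0][0],a[1]):
  print(onz(W,p,.207),tri((W,p),(cal("scene"),(358.5,151.5))))
cv2.imwrite("pics/w1c.png",cv2.resize(f[130:260,190:330],None,fx=4,fy=4,interpolation=2))
E
```

```text
[[225, 172, 37, 30, 270], [251, 192, 38, 29, 244]] [[240.7, 184.9], [272.3, 207.0]]
(((256.5, 196.0), 31.563528060913086), array([255.69261, 195.41829], dtype=float32))
[0.45647137 0.29688183 0.207     ] (array([0.45790719, 0.29664681, 0.20230037]), [np.float64(0.0002403024350667092), np.float64(0.00024030243506667717)])
[0.45587899 0.29648558 0.207     ] (array([0.4574995 , 0.29645098, 0.20181693]), [np.float64(0.0005038781279799124), np.float64(0.0005038781279799489)])
```

View pics/w1c.png

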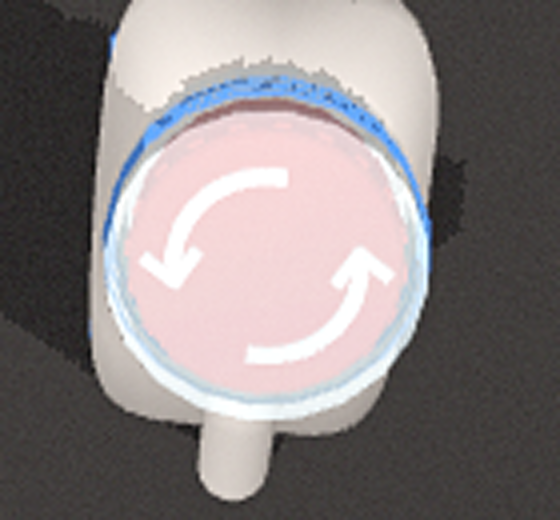

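Arrows and cup ring share the centre (256.5,196), the cap is concentric in the cup, and the handle runs downward in the image. I'll take a second wrist position for height.

Call:
play_rows(motion=[[2,-2,-0.5,0,0,0,8.5],[4,-5,-1,0,0,0,8.5],[5,-7,-1,0,0,0,8.5],[5,-7,-1,0,0,0,8.5],[5,-7,-1,0,0,0,8.5]])

```text
time: 1.85
tcp_pos: [0.5104, 0.2271, 0.3539]
tcp_rot: [-0.52, -3.098, -0.001]
contact_force: [-0.2, -0.6, -0.5]
grip_width: 0.0852
gripper_force: 0.0
```

Run:
```python
from arr import *
W2=cal("wrist");f=bot.grab_frame("wrist");cv2.imwrite("pics/w2.png",f)
d=np.load("w1.npz");W=(d["K"],d["R"],d["t"])
g=proj(W2,(.4565,.2968,.207));print(g);a=arrows(f,g,38);print(a)
print(tri((W,(256.5,196)),(W2,a[0][0])),onz(W2,a[0][0],.207))
s=bot.sense();print(s["tcp_pos"],s["time"])
```

```text
[335.01452311  94.28724775]
[[299, 64, 45, 38, 336], [328, 89, 44, 36, 323]] [[317.7, 80.6], [352.3, 107.9]]
(((335.0, 95.0), 36.05561065673828), array([334.6692  ,  94.015175], dtype=float32))
(array([0.45689598, 0.29683764, 0.20591358]), [np.float64(0.0001203663058677369), np.float64(0.00012036630586760896)]) [0.4569051  0.29668102 0.207     ]
[0.51010394 0.22776082 0.35390599] 1.9
```

Two wrist views put the cap top at (0.457, 0.297, 0.206), against an expected 0.207. I'll go over it and down around the cup.

Call:
play_rows(motion=[[-1.5,2,0,0,0,0,8.5],[-4,5,0,0,0,0,8.5],[-5.3,6.9,0,0,0,0,8.5],[-5.3,6.9,-1.5,0,0,0,8.5],[-5.3,6.9,-4,0,0,0,8.5],[-5.3,6.9,-7,0,0,0,8.5],[-5.3,6.9,-9,0,0,0,8.5],[-5.3,6.9,-10.5,0,0,0,8.5],[-5.3,6.9,-11.2,0,0,0,8.5],[-5.3,6.9,-11.2,0,0,0,8.5]])

```text
time: 2.9
tcp_pos: [0.4573, 0.2952, 0.2409]
tcp_rot: [-0.52, -3.097, 0.002]
contact_force: [0.7, 1.1, 0.4]
grip_width: 0.085
gripper_force: 0.0
```

Call:
play_rows(motion=[[0,0,0,0,0,0,7.5],[0,0,0,0,0,0,6.5],[0,0,0,0,0,0,6.2],[0,0,0,0,0,0,5.5],[0,0,0,0,0,0,5],[0,0,0,0,0,0,5]], grip_force=20)

```text
time: 3.5
tcp_pos: [0.4583, 0.2954, 0.2424]
tcp_rot: [0.522, 3.097, 0.002]
contact_force: [0.7, 1.7, 2.3]
grip_width: 0.06
gripper_force: 21.3
```

Gripped at 60 mm. Lift.

Call:
play_rows(motion=[[0,0,0.3,0,0,0,5],[0,0,0.8,0,0,0,5],[0,0,1.8,0,0,0,5],[0,0,3.2,0,0,0,5],[0,0,5,0,0,0,5],[0,0,7,0,0,0,5],[0,0,9,0,0,0,5],[0,0,10,0,0,0,5]])

```text
time: 4.3
tcp_pos: [0.4584, 0.2951, 0.3448]
tcp_rot: [0.522, 3.096, 0.003]
contact_force: [1.5, 0.6, 0.2]
grip_width: 0.0602
gripper_force: 21.5
```

Run:
```python
from h import *
a=bot.grab_frame("scene")[90:240,260:440];b=bot.grab_frame("wrist")
cv2.imwrite("pics/lift.png",np.hstack([cv2.resize(a,(400,333),interpolation=2),cv2.resize(b,(400,300))[:, :].copy() if 0 else cv2.copyMakeBorder(cv2.resize(b,(400,300)),0,33,0,0,0)]))
print(bot.sense()["grip_width"],bot.sense()["tcp_pos"])
```

```text
0.05983561783263461 [0.45841825 0.29524874 0.34384234]
```

View pics/lift.png

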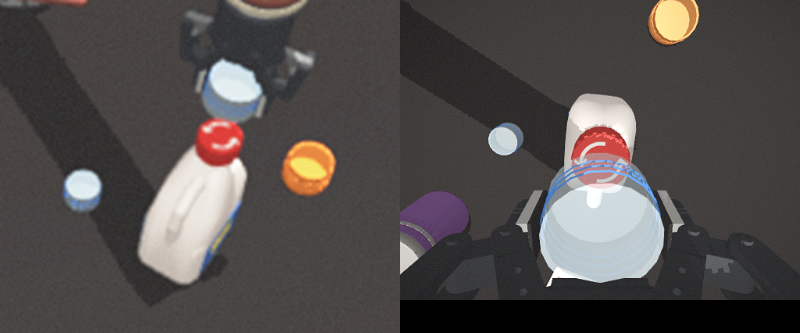

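The cup is held level in the gripper (wrist 600,215 in the composite), the red cap is bare on the jug (scene 219,140), and the jug is unmoved. The cup goes to the free counter near (0.60, 0.40).

Call:
play_rows(motion=[[1,0.7,0,0,0,0,5],[3,2.2,0,0,0,0,5],[6,4.4,0,0,0,0,5],[9.2,6.8,0,0,0,0,5],[12,8.9,-1,0,0,0,5],[13.6,10,-3,0,0,0,5],[14.2,10.5,-6,0,0,0,5],[14.2,10.5,-9.5,0,0,0,5],[14.2,10.5,-13,0,0,0,5],[14.2,10.5,-16,0,0,0,5]])

```text
time: 5.4
tcp_pos: [0.5995, 0.3998, 0.1778]
tcp_rot: [-0.521, -3.096, 0.004]
contact_force: [0.9, 0.8, -0.9]
grip_width: 0.0601
gripper_force: 21.6
```

Call:
play_rows(motion=[[0,0,-2.5,0,0,0,5],[0,0,-5,0,0,0,5],[0,0,-7,0,0,0,5],[0,0,-8.5,0,0,0,5],[0,0,-9.2,0,0,0,5],[0,0,-9.2,0,0,0,5],[0,0,-9.2,0,0,0,5]])

```text
time: 6.1
tcp_pos: [0.6004, 0.4003, 0.0906]
tcp_rot: [0.522, 3.097, 0.001]
contact_force: [0.3, -0.9, -0.4]
grip_width: 0.0605
gripper_force: 21.6
```

Call:
play_rows(motion=[[0,0,-0.5,0,0,0,5],[0,0,-1,0,0,0,5],[0,0,-1.3,0,0,0,5],[0,0,-1.5,0,0,0,5],[0,0,-1.6,0,0,0,5],[0,0,-1.6,0,0,0,5]])

```text
time: 6.7
tcp_pos: [0.5999, 0.4, 0.0738]
tcp_rot: [-0.522, -3.098, 0.0]
contact_force: [-0.0, 0.5, -0.5]
grip_width: 0.0605
gripper_force: 21.6
```

Call:
play_rows(motion=[[0,0,-0.1,0,0,0,5],[0,0,-0.2,0,0,0,5],[0,0,-0.2,0,0,0,5]])

```text
time: 7.0
tcp_pos: [0.6, 0.4001, 0.072]
tcp_rot: [0.522, 3.098, 0.0]
contact_force: [0.4, -0.1, 0.5]
grip_width: 0.0597
gripper_force: 21.6
```

Call:
play_rows(motion=[[0,0,-0.1,0,0,0,5],[0,0,-0.1,0,0,0,5]])

```text
time: 7.2
tcp_pos: [0.6001, 0.4001, 0.0717]
tcp_rot: [0.522, 3.098, 0.001]
contact_force: [-2.8, -1.1, 5.7]
grip_width: 0.0598
gripper_force: 21.5
```

Call:
play_rows(motion=[[0,0,-0.1,0,0,0,5],[0,0,-0.1,0,0,0,5]])

```text
time: 7.4
tcp_pos: [0.6004, 0.4002, 0.0713]
tcp_rot: [0.522, 3.097, 0.002]
contact_force: [-2.1, -2.0, 8.0]
grip_width: 0.06
gripper_force: 20.1
```

Standing on the counter. I'll release gently and rise.

Call:
play_rows(motion=[[0,0,0.1,0,0,0,6.05],[0,0,0.1,0,0,0,6.3],[0,0,0.1,0,0,0,6.8],[0,0,0.1,0,0,0,7.5],[0,0,0.1,0,0,0,8.5],[0,0,0.1,0,0,0,8.5],[0,0,1,0,0,0,8.5],[0,0,3,0,0,0,8.5],[0,0,6,0,0,0,8.5],[0,0,10,0,0,0,8.5]])

```text
time: 8.4
tcp_pos: [0.5992, 0.3996, 0.1699]
tcp_rot: [-0.522, -3.096, 0.003]
contact_force: [1.0, 0.4, 0.3]
grip_width: 0.085
gripper_force: 0.0
```

Call:
play_rows(motion=[[-0.5,-0.5,4,0,0,0,8.5],[-1,-1,8,0,0,0,8.5],[-2,-1.5,12,0,0,0,8.5],[-4.5,-3,16,0,0,0,8.5],[-7.5,-5,18,0,0,0,8.5],[-10.5,-7.5,18,0,0,0,8.5],[-13,-9.5,18,0,0,0,8.5],[-14.3,-10.3,18,0,0,0,8.5],[-14.3,-10.3,18,0,0,0,8.5],[-14.3,-10.3,18,0,0,0,8.5]])

```text
time: 9.4
tcp_pos: [0.4572, 0.2972, 0.3508]
tcp_rot: [0.522, 3.097, 0.002]
contact_force: [0.6, -0.3, -0.4]
grip_width: 0.0851
gripper_force: 0.0
```

Run:
```python
from arr import *
W2=cal("wrist");f=bot.grab_frame("wrist");cv2.imwrite("pics/w3.png",f)
s=bot.sense();print(s["tcp_pos"],s["tcp_rot"],s["joint_pos"],s["time"])
g=proj(W2,(.4568,.2968,.207));print(g);a=arrows(f,g,38);print(a,onz(W2,a[0][0],.207))
h=cv2.cvtColor(f,cv2.COLOR_BGR2HSV);m=((h[...,1]>120)&((h[...,0]<6)|(h[...,0]>172))&(h[...,2]>80)).astype(np.uint8)
m=cv2.morphologyEx(m,3,np.ones((9,9)));c=max(cv2.findContours(m,0,1)[0],key=cv2.contourArea);print(cv2.boundingRect(c))
b=bot.grab_frame("scene")[60:260,250:470]
cv2.imwrite("pics/b.png",np.hstack([cv2.resize(f,(400,300)),cv2.resize(b,(330,300),interpolation=2)]))
```

```text
[0.45741452 0.29744762 0.3503932 ] [5.21689902e-01 3.09736490e+00 1.14497399e-03] [-0.94186371  0.09385397  0.3072024   1.66483573 -0.02890755  1.38640621
  0.60641259] 9.45
[255.56099945 208.31753533]
[] []
(((0.0, 0.0), 0.0), array([nan, nan], dtype=float32)) [0.29221942 0.20152442 0.207     ]
(218, 164, 75, 77)arr.py:8: RuntimeWarning: Mean of empty slice.
  return cv2.minEnclosingCircle(p),p.mean(0)
  ret = um.true_divide(
```

View pics/b.png

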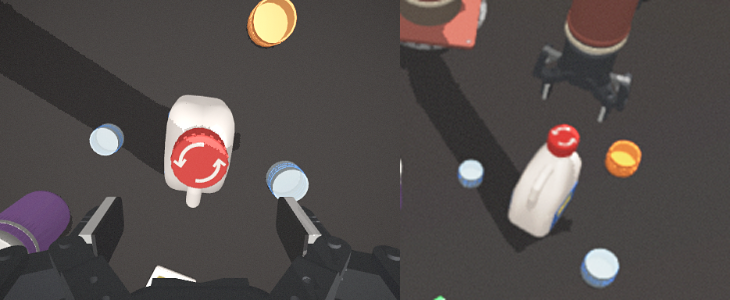

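The cup stands mouth down at (600,268) in the right panel, and the jug and red cap (200,160 in the left panel) are unmoved. Re-measuring the bare cap.

Run:
```python
from h import *
W=cal("wrist");f=cv2.imread("pics/w3.png").astype(int)
m=(f[...,1]>140).astype(np.uint8);y,x=np.mgrid[:384,:512];m[(x-255.5)**2+(y-206)**2>34**2]=0
n,l,st,ce=cv2.connectedComponentsWithStats(m);k=[i for i in range(1,n) if st[i,4]>60];print(st[k].tolist())
p=np.argwhere(np.isin(l,k))[:,::-1].astype(np.float32);c=cv2.minEnclosingCircle(p);print(c,onz(W,c[0],.206))
```

```text
[[222, 182, 40, 33, 316], [250, 203, 39, 31, 295]]
((255.0, 208.5), 33.094661712646484) [0.45715303 0.29648553 0.206     ]
```

Call:
play_rows(motion=[[0,-0.1,-1.5,0,0,0,8.5],[0,-0.1,-4,0,0,0,8.5],[0,-0.1,-7,0,0,0,8.5],[0,-0.1,-9,0,0,0,8.5],[0,-0.1,-10.2,0,0,0,8.5],[0,-0.1,-10.6,0,0,0,8],[0,-0.1,-10.6,0,0,0,7],[0,-0.1,-10.6,0,0,0,6],[0,-0.1,-10.6,0,0,0,5.4],[0,-0.1,-10.6,0,0,0,5.2]], grip_force=30)

```text
time: 10.5
tcp_pos: [0.4572, 0.2963, 0.2447]
tcp_rot: [0.522, 3.097, 0.002]
contact_force: [0.2, 0.5, 0.9]
grip_width: 0.0522
gripper_force: 0.0
```

Call:
play_rows(motion=[[0,0,0,0,0,0,5],[0,0,0,0,0,0,4.5],[0,0,0,0,0,0,4],[0,0,0,0,0,0,4]], grip_force=30)

```text
time: 10.9
tcp_pos: [0.4573, 0.2965, 0.2445]
tcp_rot: [0.522, 3.097, 0.002]
contact_force: [1.3, 1.6, 4.9]
grip_width: 0.0493
gripper_force: 30.4
```

Call:
play_rows(motion=[[0,0,0,0,0,0,4],[0,0,0,0,0,0,4],[0,0,-0.1,0,0,0,4],[0,0,-0.2,0,0,0,4],[0,0,-0.3,0,0,0,4],[0,0,-0.4,0,0,0,4],[0,0,-0.4,0,0,0,4],[0,0,-0.4,0,0,0,4]], grip_force=70)

```text
time: 11.7
tcp_pos: [0.4575, 0.2967, 0.2412]
tcp_rot: [0.521, 3.097, 0.003]
contact_force: [0.4, 2.3, 11.4]
grip_width: 0.0489
gripper_force: 71.5
```

Call:
play_rows(motion=[[0,0,-0.1,0,0,0,4],[0,0,-0.2,0,0,0,4],[0,0,-0.25,0,0,0,4],[0,0,-0.25,0,0,0,4],[0,0,-0.25,0,0,0,4]])

```text
time: 12.2
tcp_pos: [0.4575, 0.2968, 0.2392]
tcp_rot: [0.521, 3.097, 0.004]
contact_force: [-1.7, 0.9, 15.3]
grip_width: 0.0486
gripper_force: 72.2
```

Call:
play_rows(motion=[[0,0,-0.1,0,0,2,4],[0,0,-0.1,0,0,5,4],[0,0,-0.1,0,0,9,4],[0,0,-0.1,0,0,13,4],[0,0,-0.1,0,0,17,4],[0,0,-0.1,0,0,20,4],[0,0,-0.1,0,0,20,4]])

```text
time: 12.9
tcp_pos: [0.4581, 0.2968, 0.239]
tcp_rot: [-0.027, 3.138, 0.004]
contact_force: [-1.6, 0.8, 21.2]
grip_width: 0.0487
gripper_force: 72.6
```

Run:
```python
from h import *
s=bot.sense();print(s["wrist_torque"],s["contact_force"],s["joint_pos"][6],s["tcp_rot"],s["grip_width"])
```

```text
[0.0726489  0.21438743 0.07738152] [-1.58996256  0.78119019 21.18992572] 0.974843923540825 [-0.02672069  3.13827469  0.0044953 ] 0.048749459016246326
```

Turning freely: the torque is only 0.08 N m and the press is 21 N. Another 40 degrees.

Call:
play_rows(motion=[[0,0,0,0,0,3,4],[0,0,0,0,0,7,4],[0,0,0,0,0,12,4],[0,0,0,0,0,17,4],[0,0,0,0,0,22,4],[0,0,0,0,0,27,4],[0,0,0,0,0,32,4],[0,0,0,0,0,37,4],[0,0,0,0,0,40,4],[0,0,0,0,0,40,4]])

```text
time: 13.9
tcp_pos: [0.4584, 0.2964, 0.239]
tcp_rot: [-1.097, 2.939, 0.002]
contact_force: [-0.1, -1.0, 20.0]
grip_width: 0.0485
gripper_force: 72.5
```

Run:
```python
from arr import *
W=cal("wrist");f=bot.grab_frame("wrist");cv2.imwrite("pics/w4.png",f)
s=bot.sense();print(s["wrist_torque"],s["contact_force"],s["joint_pos"],s["tcp_rot"],s["grip_width"])
cv2.imwrite("pics/w4.png",cv2.resize(f[120:384],None,fx=1.4,fy=1.4))
```

```text
[-0.10176126 -0.08136656  0.07254817] [ 0.46062774 -0.23465315 19.6082481 ] [-0.84700367  0.16360914  0.21259255  1.81762005 -0.03726464  1.15959226
  1.66174492] [-1.09537588e+00  2.93961974e+00  1.69004683e-03] 0.04912201124857977
```

View pics/w4.png

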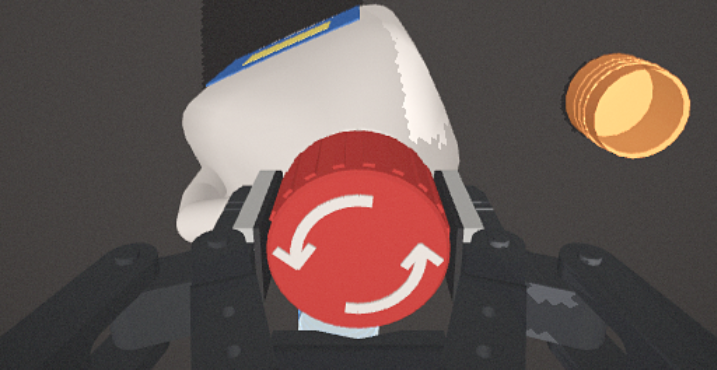

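The cap turned with the gripper: its arrows keep their orientation in the wrist frame, (355,250), while the jug body and handle stayed in place. I'll lift straight up.

Call:
play_rows(motion=[[0,0,0.3,0,0,0,4],[0,0,0.6,0,0,0,4],[0,0,0.9,0,0,0,4],[0,0,1.2,0,0,0,4],[0,0,1.6,0,0,0,4]])

```text
time: 14.45
tcp_pos: [0.4565, 0.2956, 0.2516]
tcp_rot: [1.096, -2.942, 0.002]
contact_force: [2.0, 0.0, -1.8]
grip_width: 0.0487
gripper_force: 72.3
```

Only about 1 N beyond zero, so the cap is free. I'll continue to 10 cm.

Call:
play_rows(motion=[[0,0,0.7,0,0,0,4],[0,0,1.7,0,0,0,4],[0,0,3.2,0,0,0,4],[0,0,5,0,0,0,4],[0,0,7,0,0,0,4],[0,0,8.7,0,0,0,4],[0,0,9.9,0,0,0,4],[0,0,10.5,0,0,0,4],[0,0,10.7,0,0,0,4],[0,0,10.7,0,0,0,4]])

```text
time: 15.45
tcp_pos: [0.4568, 0.296, 0.3591]
tcp_rot: [1.097, -2.943, 0.0]
contact_force: [0.1, 0.3, -0.8]
grip_width: 0.0487
gripper_force: 72.6
```

Run:
```python
from h import *
f=bot.grab_frame("scene");t=bot.grab_frame("top");s=bot.sense();print(s["tcp_pos"],s["tcp_rot"],s["grip_width"],s["time"],s["contact_force"])
S,T=cal("scene"),cal("top");p=proj(S,s["tcp_pos"]-[0,0,.0375]);print("exp cap top px",p,"exp mouth px",proj(S,(.457,.2966,.195)))
for n,g in (("scene",f),("top",t)):
    o=cv2.imread(f"pics/{n}0.png").astype(int);g=g.astype(int)
    w=lambda a:((a.min(2)>140)).astype(np.uint8)
    r=(slice(180,220),slice(320,375)) if n=="scene" else (slice(205,250),slice(192,220))
    print(n,[np.argwhere(w(a)[r]).mean(0).round(2) for a in (o,g)])
cv2.imwrite("pics/z.png",cv2.resize(f[60:300,250:450],None,fx=2.5,fy=2.5,interpolation=2))
```

```text
[0.45672684 0.29597069 0.35860903] [ 1.09659056e+00 -2.94269526e+00  7.35264889e-04] 0.04871249099566139 15.55 [-0.41124288  0.05917327 -0.8265981 ]
exp cap top px [366.69023199 122.2391893 ] exp mouth px [357.93169827 152.7924599 ]
scene [array([15.1 , 21.74]), array([15.26, 21.77])]
top [array([17.94,  7.08]), array([22.57,  1.99])]
```

View pics/z.png

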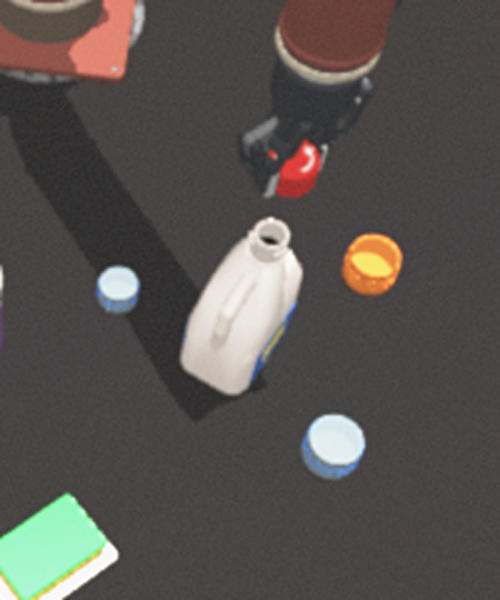

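The cap is held above the open mouth (mouth at scene 358,153.6; predicted 357.9,152.8), about 97 mm over it. The jug is unmoved, and the cup stands mouth down.

Call:
play_rows(motion=[[0,0,0.2,0,0,0,4],[0,0,0.3,0,0,0,4],[0,0,0.3,0,0,0,4],[0,0,0.3,0,0,0,4],[0,0,0.3,0,0,0,4]])

```text
time: 16.05
tcp_pos: [0.4569, 0.2961, 0.3623]
tcp_rot: [1.097, -2.944, 0.0]
contact_force: [-0.6, -0.5, -0.5]
grip_width: 0.0489
gripper_force: 72.6
```

```bash
python3 -c "
from bench import bot
s=bot.sense();print(s['tcp_pos'],abs(s['qd']).max(),s['grip_width'])
print(bot.hand_in())"
```

```text
[0.45692827 0.29609392 0.36233384] 0.0008096964434285911 0.048881438144513095
the job is handed in; nothing more can be done
None
```

I've handed the job in after about 16 s (the verdict was not shown): the dosing cup stands mouth down on a free spot of the counter, and the gripper holds the unlocked red cap level and still about 10 cm above the open jug, which stayed in place.

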